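# Walk the full sample tin onto its taped place

## Task

The tall rectangular sample tin is too full to be lifted by its strap handle: walk it forward into the taped rectangle on the bench that it partly covers. Holding the handle, tip the tin slightly, some 10 degrees, onto the bottom edge that leads towards the tape and swing it first on one corner of that edge, then on the other, in good strides of about 4 cm or more, never letting both of these corners leave the table. Leave it standing flat, centred and square in the tape, without shifting the low tin of the same make.

Things in the scene. Friction and masses are not known exactly. Their poses are not given: they have to be found in the camera images.
- tall_tin: The tall rectangular plain metal tin, full, about 0.75 kg: 85 mm along its x, 130 mm along its y, 200 mm high plus the handle. Origin: centre of its underside, z up; its x points roughly to the centre of the taped place, which lies 70 to 100 mm ahead and up to 20 mm aside, the tin turned up to 7 degrees to it.
- corner_left (a point): Bottom corner of the tall tin at its leading edge, left (+x, +y): 42.5 mm along x and 65 mm along y from the tin's origin, at its underside.
- corner_right (a point): Bottom corner of the tall tin at its leading edge, right (+x, -y): 42.5 mm along x and -65 mm along y from the tin's origin, at its underside.
- place: Rectangle of flat pale tape stuck on the table, no height to trip on; inside 115 mm along its x and 160 mm along its y, tape 12 mm wide. Origin at its centre on the table, z up; the tin's long side belongs along its y.
- low_tin: Bystander: rectangular tin of the same make, 85 x 110 mm and only 100 mm high, with the same strap handle (top at 150 mm), standing about 190 mm to the left or right of the taped place (a round steel can 120 mm high stands on the other side). Origin at the centre of its underside. Leave it where it is.
- handle (a point): Centre of the tall tin's rigid dark strap handle, 239 mm above the underside on the tin's z axis: a flat bar 14 mm thick (tin x), 90 mm long (tin y), 22 mm high, 28 mm clear of the tin's top, on 8 mm wide posts at its two ends. Gripped firmly across its thickness, it carries the tin along without play.
Mind the look-alikes: they are no part of the job. Leave any orange look-alike of the tall_tin alone.

How it is judged:
By the outcome, as a careful person would: the job done as asked, in the order asked, and still so for the second after the job is handed in, with the robot touching nothing.
It also fails if it takes over 45 s, if anything falls off the work surface, if the arm or the gripper's body presses on something with over 40 N, if the wrist force passes 120 N, or if a joint passes its speed limit or range.

## Robot

A 7-joint arm with a two-finger parallel gripper is mounted at the origin on the work surface. World frame = base frame: x ahead of the robot, y to its left, z up, the work surface at z = 0. Lengths are in m, angles in rad, forces in N, time in s.
With the tool pointing down it reaches from about 0.35 to 0.9 m from the base axis. Payload 7.2 kg.
Tool frame: the origin (TCP) lies at the very end of the fingers, on their centre line; the grasp point (between the pads) lies 19 mm behind it; z points along the fingers, y is the direction in which the jaws open and shut (so a half turn about z gives the same grasp; the last joint's range is limited). The gripper opens to 85 mm and grips with 20 to 120 N. Pads are 22 mm wide; open, the fingers measure 114 mm over their backs; the gripper's body (76 mm by 85 mm) begins 54 mm behind the grasp point. The pads swing forward as they close: fully open they stand 13 mm farther back than shut.
Start: joints at [1.172, 0.411, -0.013, 1.596, 0.006, 1.134, -0.082], TCP at [0.203, -0.591, 0.231] pointing down, gripper open.
Joint ranges: [-2.95, 2.95], [-0.29, 1.99], [-1.47, 1.44], [0.14, 2.54], [-1.03, 4.17], [0.13, 1.85], [-2.86, 2.86]. Speed limits (rad/s): [2.39, 2.39, 3.01, 3.01, 3.14, 3.14, 3.14].

## Interface

Orientations are given as a unit quaternion [w, x, y, z].
In Python, from rig import env gives the robot as it stands.
- The arm moves only by the tool carry_out, never from a script. Its argument "moves" is a list of rows, each a list of 3 entries, a list of its own where there are three numbers: the opening, from 0 (shut) to 1 (fully open), then the shift along the tool's x, y, z in cm, then the turn about the tool's z in rad. In form: [[gripper, [tx, ty, tz], twist], ...]. A call has 1 to 10 rows; each row shifts and turns the commanded pose from where the row before left it, along the tool's axes as they then stand; what a row does not reach is not made up. A row lasts 1/12 s, in which the tool goes at most 41.7 mm and 7.16 degrees, less where a joint would pass 70% of its speed; a pose out of reach is approached as far as the arm can. A call with a gripper value outside its range is refused whole. The fingers move at their own pace and stop on an object; the grip force is fixed at half the most. Time passes only in rows, so rows that do not move let the fingers close. It gives the time, the measured TCP pose, the force and the opening at its end, in the units of the state.
- env.read_state(): the state, without advancing time (a new reading comes with each control period).
- env.camera(name): name is "scene" or "top"; returns (picture, depth): 400x640x3 uint8, red, green, blue; 400x640 float32, m along the optical axis (not along the pixel's ray), 0 where there is no reading.
- env.camera_info(name): a dict with "fx", "fy", "cx", "cy" (pixels), "dist" ([k1, k2, p1, p2, k3] as OpenCV has them; the pictures are not rectified), "rvec" (rotation vector, rad) and "tvec" (3), from world to camera coordinates, as OpenCV has them. Camera axes: x right, y down, z forward; pixel columns grow to the right and rows downward; lengths in m; the calibration is good to about 2 mm. A picture is of the moment at which its call begins. camera_info takes no time and is no camera call.
- env.finish_job(): hands the job in, once; it reports no verdict.
The state is a dict: "time": time; "joint_positions": joint angles; "joint_vel": joint speeds; "effort": joint torques, N m; "ee_pos": TCP position; "orientation": TCP orientation; "ft_force": force on the tool from outside, world axes, zero at the start; "torque": the same for the moment, N m; "grip_width": finger opening in m.
Only numpy, scipy, OpenCV 4.12 (cv2) and the standard library are available. Lean on these libraries where they do the work, as an engineer would, in place of code of your own. Each camera call takes 0.05 s, during which the arm holds its last target. There are 200 camera calls.

## Working session

There is one attempt and no reset: what is moved stays moved. The work goes in short steps, Python scripts to look and compute and a tool call to move; the robot and the scene stay as the last step left them, time stands still between calls to the robot, and variables do not carry over. Pictures are saved under pics/ and viewed, about 8 in all and at most 12, crops included, and the job is handed in when it is done.

Besides the shell and the picture viewer there is one more tool, called as name([rows], argument=value, ...), one row to a line, values as JSON. carry_out: Moves the arm, as the interface text tells. Its arguments: {"type":"object","properties":{"moves":{"type":"array","items":{"type":"array"}}},"required":["moves"]}

```bash
ls; mkdir -p pics; cat > h.py <<'E'
import numpy as np, cv2
from rig import env
from scipy.spatial.transform import Rotation as R
def cam(n):
    i=env.camera_info(n); K=np.array([[i['fx'],0,i['cx']],[0,i['fy'],i['cy']],[0,0,1.]])
    return K,np.array(i['dist'],float),np.array(i['rvec'],float),np.array(i['tvec'],float)
def rays(n,px):
    K,d,r,t=cam(n); u=cv2.undistortPoints(np.array(px,float).reshape(-1,1,2),K,d).reshape(-1,2)
    M=cv2.Rodrigues(r)[0]; return -M.T@t, np.c_[u,np.ones(len(u))]@M
def onplane(n,px,z):
    c,v=rays(n,px); return c+v*((z-c[2])/v[:,2])[:,None]
def fromdepth(n,px,dep):
    c,v=rays(n,px); return c+v*np.array([dep[int(y),int(x)] for x,y in px])[:,None]
def proj(n,P):
    K,d,r,t=cam(n); return cv2.projectPoints(np.array(P,float).reshape(-1,1,3),r,t,K,d)[0].reshape(-1,2)
def cloud(n,dep):
    ys,xs=np.nonzero(dep>0); c,v=rays(n,np.c_[xs,ys]); return xs,ys,c+v*dep[ys,xs][:,None]
E
python3 - <<'E'
from h import *
for n in('scene','top'):
    p,d=env.camera(n); np.savez(n+'0.npz',p=p,d=d); cv2.imwrite(f'pics/{n}0.png',p[:,:,::-1])
    K,ds,r,t=cam(n); M=cv2.Rodrigues(r)[0]; print(n,K[0,0],-M.T@t,M[2])
print(env.read_state())
E
```

```text
pics
scene 379.9568510027789 [1.07742652 0.59344758 0.62977171] [-0.63184332 -0.58858652 -0.50432126]
top 476.1792381285482 [0.31994549 0.08234601 1.13214558] [ 0.1838366  -0.02949446 -0.98251421]
{'time': 0.1, 'joint_positions': array([ 1.17178946,  0.41181316, -0.01271511,  1.59695862,  0.00561906,
        1.13434657, -0.08218775]), 'joint_vel': array([ 7.78926158e-05, -1.64327377e-03,  1.45202988e-03, -1.73554787e-03,
       -2.41549335e-03, -4.19744668e-04,  2.31814472e-04]), 'effort': array([ 3.53827963e-03, -6.01823401e+01,  6.85055014e-01, -3.00089550e+01,
        1.40567406e-02,  6.42606901e-03, -2.82847175e-06]), 'ee_pos': array([ 0.20281307, -0.59069092,  0.23054209]), 'orientation': array([-7.22341881e-04,  9.86347838e-01,  1.64673580e-01, -1.82293897e-04]), 'ft_force': array([-0.54366794, -0.64910185, -1.06813062]), 'torque': array([-0.02192718, -0.061376  , -0.03001528]), 'grip_width': 0.08534523744407403}
```

View pics/scene0.png

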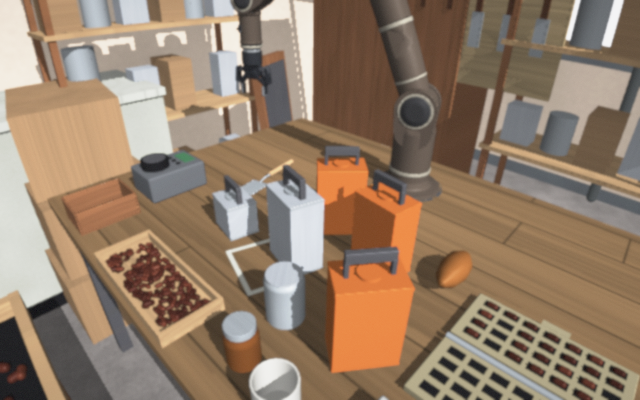

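View pics/top0.png

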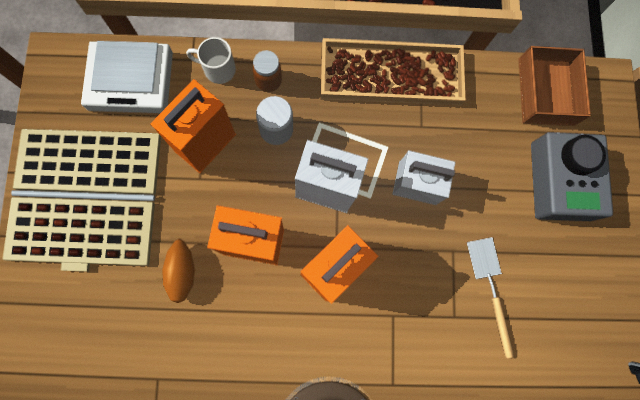

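The scene shows three orange look-alikes and two plain metal tins. In the top view, the tall tin is at (331,172), partly covering the pale tape at (350,155), and the low tin is at (425,177). The round can is at (275,118). Next I'll measure the tape, the tin top and the handle.

```bash
cat >> h.py <<'E'
def rect(P): 
    (c,s,a)=cv2.minAreaRect((P[:,:2]*1000).astype(np.float32)); return np.array(c)/1000,s,a
def tin(n,p,d,lo,hi,xr,yr):
    xs,ys,P=cloud(n,d); hsv=cv2.cvtColor(p,cv2.COLOR_RGB2HSV)[ys,xs].astype(int)
    box=(P[:,0]>xr[0])&(P[:,0]<xr[1])&(P[:,1]>yr[0])&(P[:,1]<yr[1])&(P[:,2]>lo)&(P[:,2]<hi)
    return xs[box],ys[box],P[box],hsv[box]
E
python3 - <<'E'
from h import *
z=np.load('top0.npz');p,d=z['p'],z['d']
print(onplane('top',[(331,165)],.25),onplane('top',[(425,177)],.1), onplane('top',[(350,155)],0))
c=cv2.resize(p[100:230,230:480],(750,390),interpolation=cv2.INTER_CUBIC); cv2.imwrite('pics/crop1.png',c[:,:,::-1])
xs,ys,P,h=tin('top',p,d,-.02,.3,(.4,.8),(-.3,.25))
def fit(name,m):
    im=np.zeros(p.shape[:2],np.uint8); im[ys[m],xs[m]]=1
    k,l,s,_=cv2.connectedComponentsWithStats(im)
    for i in range(1,k):
        if s[i,4]<60: continue
        q=m&(l[ys,xs]==i); print(name,s[i],rect(P[q]),'z',np.round(np.percentile(P[q,2],[5,50,95]),4))
fit('top200',(P[:,2]>.19)&(P[:,2]<.21)); fit('handle',(P[:,2]>.222)); fit('low',(P[:,2]>.09)&(P[:,2]<.11)&(h[:,1]<60)); fit('lowh',(P[:,2]>.14)&(P[:,2]<.16)&(h[:,2]<110)&(h[:,1]<90))
fit('tape',(P[:,2]<.015)&(h[:,1]<70)&(h[:,2]>150))
E
```

```text
[[0.55266203 0.02458592 0.25      ]] [[ 0.57290872 -0.19776166  0.1       ]] [[ 0.64596117 -0.03820913  0.        ]]
top200 [ 294  140   74   59 2232] (array([0.55938361, 0.02050552]), (131.06455993652344, 87.63353729248047), 74.57765197753906) z [0.1957 0.1986 0.2043]
top200 [ 212  206   70   40 1753] (array([0.43714185, 0.18376988]), (132.28915405273438, 74.14120483398438), 89.90784454345703) z [0.1959 0.1988 0.2049]
top200 [326 226  45  23 496] (array([ 0.42158652, -0.01634567]), (42.82060623168945, 87.00495147705078), 0.06769631803035736) z [0.1956 0.1986 0.2014]
handle [310 153  47  23 446] (array([0.55908813, 0.02052095]), (89.59426879882812, 15.303893089294434), 74.53298950195312) z [0.2312 0.2476 0.2506]
handle [217 222  50  17 414] (array([0.42329379, 0.18868279]), (90.3858871459961, 14.72351360321045), 81.1045150756836) z [0.2353 0.248  0.2511]
low [257 113  36  21 172] (array([0.68205859, 0.14166104]), (35.94473648071289, 81.29570770263672), 14.051960945129395) z [0.0919 0.1048 0.1096]
low [ 400  151   55   47 1457] (array([ 0.58126105, -0.20515024]), (112.48880767822266, 88.07891845703125), 78.67723083496094) z [0.0952 0.0989 0.1048]
low [295 188  56  19 107] (array([0.5183548 , 0.03241439]), (126.31011199951172, 1.8165053129196167), 74.81744384765625) z [0.0911 0.1006 0.1093]
lowh [413 162  42  15 281] (array([ 0.58077271, -0.20466432]), (89.75882720947266, 14.104957580566406), 78.54739379882812) z [0.1426 0.1481 0.1512]
lowh [316 190  38  13  77] (array([0.51209479, 0.00877924]), (82.35990142822266, 1.9011855125427246), 74.98338317871094) z [0.1413 0.1504 0.1595]
tape [312 123  76  75 658] (array([ 0.63679565, -0.0248557 ]), (184.5149688720703, 139.84288024902344), 70.71107482910156) z [-0.0046 -0.001   0.0024]
```

View pics/crop1.png

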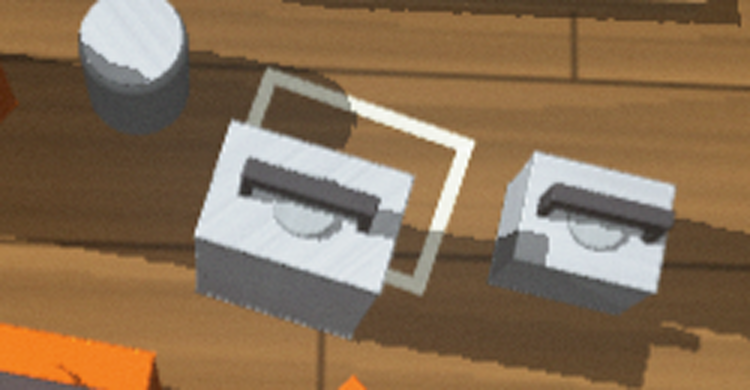

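The crop confirms the target. The plain metal tin at (331,172) has its top at z=0.199 and measures 131×88 mm, with a 90×15 mm dark handle. The tape it partly covers measures 184×140 mm outside, which matches the task. The other plain tin at (425,177) has its top at z=0.099, so it is the low one. The orange tins are look-alikes.

- **Tall tin:** centre (0.559, 0.0205), yaw −15.4°.
- **Place:** centre (0.637, −0.025), yaw −19.3°. It lies 88 mm ahead and 17 mm to the right of the tin, in place axes.

The tool cannot tilt, so the bar has to tip between the fingertips. I'll grip only the top few millimetres of the bar.

carry_out([
  [1, [0, 0, -1.3], -0.121],
  [1, [0, 0, -1.3], -0.121],
  [1, [0, 0, -1.3], -0.121],
  [1, [0, 0, -1.3], -0.121],
  [1, [0, 0, -1.3], -0.121],
  [1, [0, 0, -1.3], -0.121],
  [1, [0, 0, -1.3], -0.121],
  [1, [0, 0, -1.3], -0.121],
])

```text
time: 0.77
ee_pos: [0.2028, -0.5909, 0.3355]
orientation: [-0.0, 0.795, 0.607, 0.0]
ft_force: [0.0, 0.2, -0.1]
grip_width: 0.0851
```

carry_out([
  [1, [3.4, 0.9, 0], 0],
  [1, [3.4, 0.9, 0], 0],
  [1, [3.4, 0.9, 0], 0],
  [1, [3.4, 0.9, 0], 0],
  [1, [3.4, 0.9, 0], 0],
  [1, [3.4, 0.9, 0], 0],
  [1, [3.4, 0.9, 0], 0],
  [1, [3.4, 0.9, 0], 0],
  [1, [3.4, 0.9, 0], 0],
  [1, [3.4, 0.9, 0], 0],
])

```text
time: 1.6
ee_pos: [0.3813, -0.2861, 0.3351]
orientation: [-0.0, 0.796, 0.605, -0.0]
ft_force: [1.0, 0.2, -0.1]
grip_width: 0.0854
```

carry_out([
  [1, [3.4, 0.9, 0], 0],
  [1, [3.4, 0.9, 0], 0],
  [1, [3.4, 0.9, 0], 0],
  [1, [3.4, 0.9, 0], 0],
  [1, [3.4, 0.9, 0], 0],
  [1, [3.4, 0.9, 0], 0],
  [1, [3.4, 0.9, 0], 0],
  [1, [3.4, 0.9, 0], 0],
  [1, [2.0, 0.5, 0], 0],
  [1, [0, 0, 0], 0],
])

```text
time: 2.43
ee_pos: [0.5348, -0.0218, 0.3349]
orientation: [-0.001, 0.794, 0.607, 0.001]
ft_force: [0.1, 0.6, 0.8]
grip_width: 0.0851
```

```bash
cat >> h.py <<'E'
def where(txy=None,tyaw=None):
    s=env.read_state(); w=s['orientation']; M=R.from_quat([w[1],w[2],w[3],w[0]]).as_matrix()
    yaw=np.degrees(np.arctan2(M[1,1],M[0,1])); print('t',s['time'],'tcp',s['ee_pos'].round(4),'yaw(tool y)',yaw.round(2),'tilt',np.degrees(np.arccos(-M[2,2])).round(2),'w',round(s['grip_width'],4),'F',s['ft_force'].round(2),'T',s['torque'].round(2))
    if txy is not None: print('togo tool xyz cm',(100*(M.T@(np.array(txy)-s['ee_pos']))).round(2),'twist',np.radians(yaw-tyaw).round(4))
E
python3 -c "
from h import *
where([.5592,.0205,.240],-15.4)"
```

```text
t 2.4333 tcp [ 0.5348 -0.0218  0.3349] yaw(tool y) -15.19 tilt 0.17 w 0.0851 F [0.12 0.63 0.76] T [0.02 0.06 0.08]
togo tool xyz cm [4.7  1.26 9.5 ] twist 0.0037
```

carry_out([
  [1, [2.4, 0.6, 2.0], 0.002],
  [1, [2.3, 0.65, 2.0], 0.002],
  [0.6, [0, 0, 2.0], 0],
  [0.5, [0, 0, 2.0], 0],
  [0.4, [0, 0, 1.3], 0],
  [0.3, [0, 0, 0], 0],
  [0.25, [0, 0, 0], 0],
  [0.25, [0, 0, 0], 0],
])

```text
time: 3.1
ee_pos: [0.5587, 0.0142, 0.2432]
orientation: [0.0, 0.798, 0.603, 0.0]
ft_force: [-0.2, 0.8, 0.5]
grip_width: 0.0214
```

```bash
python3 - <<'E'
from h import *
where([.5592,.0205,.242],-15.4)
p,d=env.camera('scene'); u=proj('scene',[[.559,.02,.24]])[0]; print(u)
x,y=u.astype(int); c=cv2.resize(p[max(0,y-60):y+60,x-60:x+60],(600,600),interpolation=cv2.INTER_CUBIC); cv2.imwrite('pics/g1.png',c[:,:,::-1])
E
```

```text
t 3.1 tcp [0.5587 0.0142 0.2432] yaw(tool y) -15.85 tilt 0.05 w 0.0214 F [-0.15  0.84  0.53] T [-0.04 -0.01 -0.04]
togo tool xyz cm [ 0.62 -0.12  0.12] twist -0.0079
[293.62987147 175.20141416]
```

View pics/g1.png

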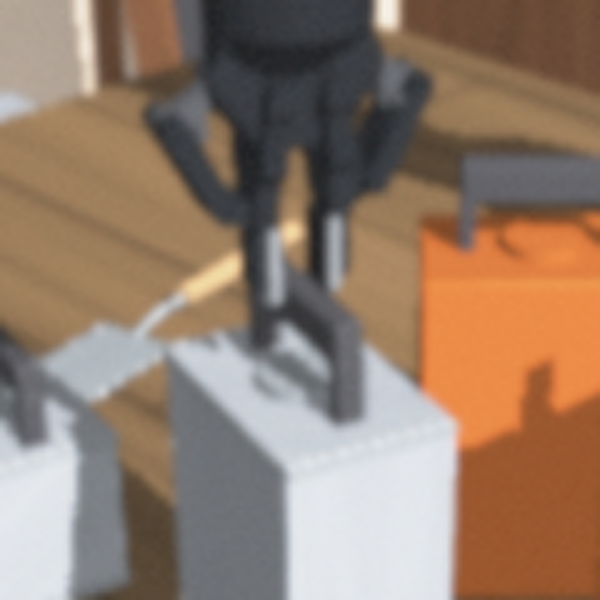

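The two pads straddle the bar at crop (300,270), with the tips just below the top of the bar. I'll correct the 6 mm lateral error and then tip the tin with the jaws close but not clamped.

carry_out([
  [0.2, [0.6, -0.1, 0.1], -0.008],
  [0.2, [0, 0, 0], 0],
  [0.2, [0, 0.5, 0], 0],
  [0.2, [0, 0.5, 0], 0],
  [0.2, [0, 0.5, 0], 0],
  [0.2, [0, 0.5, 0], 0],
])

```text
time: 3.65
ee_pos: [0.5789, 0.0152, 0.2413]
orientation: [0.0, 0.795, 0.606, -0.0]
ft_force: [-0.7, 0.2, 1.2]
grip_width: 0.017
```

```bash
cat >> h.py <<'E'
def pose(show=None,guess=None):
    """tilted or standing tin: plane through its bright top face, rectangle in that plane; returns origin, tilt, yaw, corners"""
    p,d=env.camera('top'); s=env.read_state(); xs,ys,P=cloud('top',d); hsv=cv2.cvtColor(p,cv2.COLOR_RGB2HSV)[ys,xs].astype(int)
    g=s['ee_pos'][:2] if guess is None else guess
    r=np.hypot(*(P[:,:2]-g).T); m=(r<.13)&(P[:,2]>.165)&(P[:,2]<.222)&(hsv[:,1]<70)&(hsv[:,2]>90)
    Q=P[m]
    for k in range(5):
        A=np.c_[Q[:,:2],np.ones(len(Q))]; c=np.linalg.lstsq(A,Q[:,2],rcond=None)[0]; e=np.abs(A@c-Q[:,2]); Q=Q[e<max(.004,2.5*np.median(e))]
    n=np.array([-c[0],-c[1],1]); n/=np.linalg.norm(n)
    x=np.array([1,0,0])-n[0]*n; x/=np.linalg.norm(x); y=np.cross(n,x); o=Q.mean(0)
    q=np.c_[(Q-o)@x,(Q-o)@y]
    (cc,sz,a)=cv2.minAreaRect((q*1000).astype(np.float32)); 
    if sz[0]<sz[1]: a-=90
    a=np.radians(a); ty=np.cos(a)*x+np.sin(a)*y
    if ty[1]<0: ty=-ty
    tx=np.cross(ty,n); top=o+cc[0]/1000*x+cc[1]/1000*y; org=top-.2*n
    L=org+.0425*tx+.065*ty; Rr=org+.0425*tx-.065*ty
    print('size',np.round(sz),'n',len(Q),'origin',org.round(4),'pitch %.1f roll %.1f yaw %.2f'%(np.degrees(-np.arcsin(tx[2])),np.degrees(np.arcsin(ty[2])),np.degrees(np.arctan2(ty[1],ty[0]))-90),'L',L.round(4),'R',Rr.round(4))
    if show: cv2.imwrite(f'pics/{show}.png',p[:,:,::-1])
    return org,L,Rr
E
python3 -c "
from h import *
where(); pose()"
```

```text
t 3.65 tcp [0.5789 0.0152 0.2413] yaw(tool y) -15.36 tilt 0.0 w 0.017 F [-0.72  0.18  1.17] T [0.11 0.29 0.01]
size [131.  87.] n 1342 origin [0.5599 0.0196 0.0016] pitch 3.8 roll -0.2 yaw -15.87 L [ 0.6184  0.0705 -0.0014] R [ 0.5829 -0.0545 -0.001 ]
```

Tipping works: pitch is 3.8° and the leading edge has stayed in place. I'll continue to about 10° and then close the grip gently.

carry_out([
  [0.2, [0, 0.5, 0], 0],
  [0.2, [0, 0.5, 0], 0],
  [0.2, [0, 0.5, 0], 0],
  [0.2, [0, 0.5, 0], 0],
  [0.2, [0, 0.3, 0], 0],
  [0.19, [0, 0, 0], 0],
  [0.18, [0, 0, 0], 0],
  [0.17, [0, 0, 0], 0],
])

```text
time: 4.37
ee_pos: [0.6001, 0.0094, 0.2412]
orientation: [-0.0, 0.795, 0.606, -0.0]
ft_force: [-1.5, 0.4, 0.8]
grip_width: 0.015
```

```bash
python3 -c "
from h import *
where(); pose()"
```

```text
t 4.3667 tcp [0.6001 0.0094 0.2412] yaw(tool y) -15.34 tilt 0.04 w 0.015 F [-1.55  0.4   0.82] T [ 0.06  0.42 -0.01]
size [131.  88.] n 1436 origin [0.5606 0.02   0.0054] pitch 9.2 roll -0.2 yaw -15.95 L [ 0.6188  0.071  -0.0015] R [ 0.5831 -0.054  -0.0012]
```

carry_out([
  [0.17, [0, 0.1, 0.1], 0],
  [0.15, [0, 0, 0], 0],
  [0.12, [0, 0, 0.1], 0],
  [0.12, [0, 0, 0], 0],
])

```text
time: 4.75
ee_pos: [0.6019, 0.0091, 0.2412]
orientation: [0.001, 0.795, 0.606, 0.001]
ft_force: [-2.9, -1.3, 12.1]
grip_width: 0.0133
```

```bash
python3 -c "
from h import *
where(); pose()"
```

```text
t 4.75 tcp [0.6019 0.0091 0.2412] yaw(tool y) -15.37 tilt 0.13 w 0.0133 F [-2.94 -1.31 12.14] T [-0.04  1.25  0.03]
size [132.  86.] n 1469 origin [0.5604 0.0202 0.0058] pitch 9.7 roll -0.2 yaw -16.03 L [ 0.6186  0.071  -0.0017] R [ 0.5827 -0.0539 -0.0011]
```

```bash
cat > plan.py <<'E'
import numpy as np
from scipy.optimize import least_squares
def strides(M,psi0,goal,psiT,first,g0,reg=0.02):
    def run(ps):
        m=np.array(M,float); out=[]; s=first; a=psi0
        for b in list(ps)+[psiT]:
            y=lambda t:np.array([-np.sin(np.radians(t)),np.cos(np.radians(t))])
            piv=m+s*.065*y(a); m=piv-s*.065*y(b); out.append((m.copy(),b,b-a)); s=-s; a=b
        return m,out
    r=least_squares(lambda p:np.r_[(run(p)[0]-goal)*1000,reg*(np.array(p)-g0)],g0)
    for m,b,d in run(r.x)[1]: print('M',m.round(4),'yaw',round(b,1),'swing',round(d,1),'stride mm',round(130*2*np.sin(abs(np.radians(d))/2),1))
    print('err mm',((run(r.x)[0]-goal)*1000).round(1))
E
python3 -c "
from plan import *
strides((.6006,.0085),-15.7,np.array([.6769,-.0389]),-19.3,-1,np.array([-39,-19,-39.]))"
```

```text
M [ 0.6269 -0.0061] yaw -42.5 swing -26.8 stride mm 60.2
M [ 0.6407 -0.0158] yaw -27.6 swing 14.9 stride mm 33.7
M [ 0.6545 -0.0255] yaw -42.5 swing -14.9 stride mm 33.7
M [ 0.6769 -0.0389] yaw -19.3 swing 23.2 stride mm 52.2
err mm [0. 0.]
```

```bash
python3 -c "
from plan import *
for a in (-36,-40,-44,-48,-52):
  for b in (-18,-28):
    print(a,b); strides((.6006,.0085),-15.7,np.array([.6769,-.0389]),-19.3,-1,np.array([a,b,-40.]),.05)
print('3'); strides((.6006,.0085),-15.7,np.array([.6769,-.0389]),-19.3,1,np.array([5,-40.]),.0)
strides((.6006,.0085),-15.7,np.array([.6769,-.0389]),-19.3,1,np.array([2,-22,0,-40.]),.02)
" | grep -v '^-'
```

```text
M [ 0.6207 -0.0011] yaw -35.5 swing -19.8 stride mm 44.6
M [ 0.6307 -0.007 ] yaw -25.3 swing 10.2 stride mm 23.1
M [ 0.6507 -0.0216] yaw -47.3 swing -22.0 stride mm 49.6
M [ 0.6769 -0.0389] yaw -19.3 swing 28.0 stride mm 62.8
err mm [0. 0.]
M [ 0.6245 -0.0041] yaw -39.7 swing -24.0 stride mm 54.1
M [ 0.6364 -0.0119] yaw -27.1 swing 12.6 stride mm 28.4
M [ 0.6526 -0.0236] yaw -44.8 swing -17.7 stride mm 40.0
M [ 0.6769 -0.0389] yaw -19.3 swing 25.5 stride mm 57.4
err mm [0. 0.]
M [ 0.6269 -0.0061] yaw -42.5 swing -26.8 stride mm 60.1
M [ 0.6407 -0.0158] yaw -27.5 swing 14.9 stride mm 33.8
M [ 0.6545 -0.0255] yaw -42.5 swing -14.9 stride mm 33.8
M [ 0.6769 -0.0389] yaw -19.3 swing 23.2 stride mm 52.2
err mm [0. 0.]
M [ 0.6269 -0.0061] yaw -42.5 swing -26.8 stride mm 60.2
M [ 0.6407 -0.0158] yaw -27.6 swing 14.9 stride mm 33.7
M [ 0.6545 -0.0255] yaw -42.5 swing -14.9 stride mm 33.7
M [ 0.6769 -0.0389] yaw -19.3 swing 23.2 stride mm 52.2
err mm [0. 0.]
M [ 0.6299 -0.0091] yaw -46.2 swing -30.5 stride mm 68.3
M [ 0.648  -0.0223] yaw -26.3 swing 19.8 stride mm 44.8
M [ 0.6588 -0.029 ] yaw
[... 1085 characters left out ...]
.0092] yaw -46.3 swing -30.6 stride mm 68.6
M [ 0.6481 -0.0225] yaw -26.4 swing 19.9 stride mm 45.0
M [ 0.6588 -0.0291] yaw -37.5 swing -11.1 stride mm 25.2
M [ 0.6769 -0.0389] yaw -19.3 swing 18.2 stride mm 41.1
err mm [-0. -0.]
3
M [0.6068 0.0071] yaw -10.1 swing 5.6 stride mm 12.7
M [ 0.6469 -0.0172] yaw -52.4 swing -42.3 stride mm 93.8
M [ 0.6769 -0.0389] yaw -19.3 swing 33.1 stride mm 74.0
err mm [ 0. -0.]
M [0.6072 0.007 ] yaw -9.8 swing 5.9 stride mm 13.4
M [0.6082 0.0068] yaw -10.8 swing -1.0 stride mm 2.2
M [0.6079 0.0069] yaw -11.1 swing -0.3 stride mm 0.7
M [ 0.6469 -0.0172] yaw -52.4 swing -41.3 stride mm 91.7
M [ 0.6769 -0.0389] yaw -19.3 swing 33.1 stride mm 74.0
err mm [0. 0.]
```

```bash
python3 -c "
from plan import *
for s in (.003,.005):
  for f in (0,.002):
    G=np.array([.6769,-.0389])+s*np.array([.3305,.944])+f*np.array([.944,-.3305]); print(s,f); strides((.6006,.0085),-15.7,G,-19.3,-1,np.array([-40,-22,-40.]),.02)
strides((.6006,.0085),-15.7,np.array([.6769,-.0389])+.003*np.array([.3305,.944])+.002*np.array([.944,-.3305]),-20.3,-1,np.array([-40,-22,-40.]),.02)
"
```

```text
0.003 0
M [ 0.6249 -0.0044] yaw -40.1 swing -24.4 stride mm 54.9
M [ 0.6412 -0.0144] yaw -23.1 swing 17.0 stride mm 38.3
M [ 0.6575 -0.0244] yaw -40.1 swing -17.0 stride mm 38.3
M [ 0.6779 -0.0361] yaw -19.3 swing 20.8 stride mm 46.9
err mm [0. 0.]
0.003 0.002
M [ 0.6248 -0.0043] yaw -40.0 swing -24.3 stride mm 54.7
M [ 0.6421 -0.0147] yaw -22.1 swing 17.9 stride mm 40.5
M [ 0.6595 -0.0252] yaw -40.0 swing -17.9 stride mm 40.5
M [ 0.6798 -0.0367] yaw -19.3 swing 20.7 stride mm 46.7
err mm [0. 0.]
0.005 0
M [ 0.6236 -0.0033] yaw -38.6 swing -22.9 stride mm 51.7
M [ 0.6415 -0.0135] yaw -20.4 swing 18.2 stride mm 41.2
M [ 0.6594 -0.0236] yaw -38.6 swing -18.2 stride mm 41.2
M [ 0.6786 -0.0342] yaw -19.3 swing 19.3 stride mm 43.7
err mm [-0. -0.]
0.005 0.002
M [ 0.6236 -0.0033] yaw -38.6 swing -22.9 stride mm 51.7
M [ 0.6425 -0.0138] yaw -19.5 swing 19.1 stride mm 43.2
M [ 0.6613 -0.0243] yaw -38.6 swing -19.1 stride mm 43.2
M [ 0.6804 -0.0348] yaw -19.3 swing 19.3 stride mm 43.6
err mm [-0. -0.]
M [ 0.6248 -0.0043] yaw -40.0 swing -24.3 stride mm 54.7
M [ 0.6427 -0.0149] yaw -21.5 swing 18.4 stride mm 41.6
M [ 0.6606 -0.0256] yaw -40.0 swing -18.4 stride mm 41.6
M [ 0.6798 -0.0367] yaw -20.3 swing 19.7 stride mm 44.4
err mm [-0. -0.]
```

carry_out([
  [0.12, [-0.15, 0, -0.1], 0],
  [0.12, [-0.15, 0, 0], 0],
  [0.12, [-0.006, 0.276, 0], 0.0424],
  [0.12, [-0.006, 0.276, 0], 0.0424],
  [0.12, [-0.006, 0.276, 0], 0.0424],
])

```text
time: 5.22
ee_pos: [0.6085, 0.0046, 0.2412]
orientation: [-0.0, 0.832, 0.554, 0.001]
ft_force: [-3.0, 2.3, 7.7]
grip_width: 0.0129
```

```bash
python3 -c "
from h import *
where(); pose()"
```

```text
t 5.2167 tcp [0.6085 0.0046 0.2412] yaw(tool y) -22.69 tilt 0.07 w 0.0129 F [-2.99  2.28  7.7 ] T [0.66 1.29 0.22]
size [131.  87.] n 1490 origin [0.5662 0.0217 0.0062] pitch 10.4 roll -0.0 yaw -22.00 L [ 0.6293  0.0663 -0.0015] R [ 0.5806 -0.0542 -0.0015]
```

carry_out([
  [0.12, [-0.006, 0.285, 0], 0.0424],
  [0.12, [-0.006, 0.285, 0], 0.0424],
  [0.12, [-0.006, 0.285, 0], 0.0424],
  [0.12, [-0.006, 0.285, 0], 0.0424],
  [0.12, [-0.006, 0.285, 0], 0.0424],
  [0.12, [-0.006, 0.285, 0], 0.0424],
  [0.12, [-0.006, 0.285, 0], 0.0424],
  [0.12, [0, 0, 0], 0],
])

```text
time: 5.93
ee_pos: [0.6246, -0.006, 0.2407]
orientation: [-0.001, 0.905, 0.425, -0.001]
ft_force: [-5.8, 1.8, 7.9]
grip_width: 0.0128
```

```bash
python3 -c "
from h import *
where(); pose('s1')"
```

```text
t 5.9333 tcp [ 0.6246 -0.006   0.2407] yaw(tool y) -39.76 tilt 0.13 w 0.0128 F [-5.8   1.75  7.92] T [1.14 2.23 0.24]
size [131.  88.] n 1389 origin [0.58   0.0286 0.0082] pitch 13.0 roll -0.2 yaw -38.81 L [ 0.653   0.0533 -0.0016] R [ 0.5715 -0.048  -0.0012]
```

View pics/s1.png

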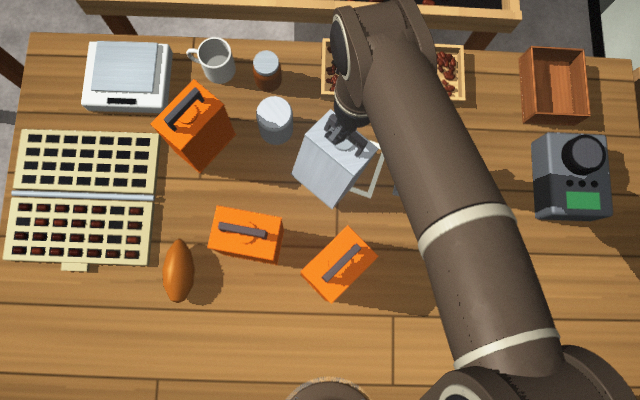

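In the picture the tin is swung clockwise, with the tape at (375,175) to its right and the low tin hidden behind the arm. The right corner slipped back about 12 mm and the pitch grew to 13°. Pressing down while past the balance point did that, so I'll take the down-force off, bring the pitch back to about 9° and replan.

carry_out([
  [0.12, [0, -0.4, -0.1], 0],
  [0.12, [0, -0.4, -0.05], 0],
  [0.12, [0, -0.4, -0.05], 0],
  [0.12, [0, -0.3, 0], 0],
])

```text
time: 6.32
ee_pos: [0.6132, 0.0031, 0.2413]
orientation: [-0.0, 0.905, 0.426, -0.001]
ft_force: [0.7, -0.4, -9.9]
grip_width: 0.0127
```

```bash
python3 -c "
from h import *
from plan import *
where(); o,L,Rr=pose(); M=(L+Rr)[:2]/2; y=(L-Rr)[:2]; yaw=np.degrees(np.arctan2(-y[0],y[1])); print(M)
G=np.array([.6769,-.0389])+.002*np.array([.3305,.944])
strides(M,yaw,G,-19.3,1,np.array([-20,-40.]),.02)
strides(M,yaw,G,-19.3,1,np.array([-20,-40,-20,-40.]),.02)
"
```

```text
t 6.3167 tcp [0.6132 0.0031 0.2413] yaw(tool y) -39.61 tilt 0.06 w 0.0127 F [ 0.66 -0.35 -9.93] T [ 0.29  0.17 -0.06]
size [132.  86.] n 1414 origin [0.5962 0.0169 0.0023] pitch 4.8 roll -0.1 yaw -39.28 L [ 0.6702  0.0404 -0.0013] R [ 0.5879 -0.0602 -0.0012]
[ 0.62901889 -0.00989508]
M [ 0.646  -0.0199] yaw -21.8 swing 17.5 stride mm 39.5
M [ 0.6604 -0.028 ] yaw -36.4 swing -14.6 stride mm 33.1
M [ 0.6776 -0.037 ] yaw -19.3 swing 17.1 stride mm 38.7
err mm [-0. -0.]
M [ 0.6422 -0.0183] yaw -25.5 swing 13.8 stride mm 31.2
M [ 0.6494 -0.0223] yaw -32.8 swing -7.3 stride mm 16.5
M [ 0.6566 -0.0263] yaw -25.5 swing 7.3 stride mm 16.5
M [ 0.6639 -0.0303] yaw -32.8 swing -7.3 stride mm 16.5
M [ 0.6776 -0.037 ] yaw -19.3 swing 13.5 stride mm 30.5
err mm [-0. -0.]
```

I lifted too much (−10 N) and the tin straightened to 4.8°. I'll loosen the jaws, tip it again, then clamp with about zero vertical force.

carry_out([
  [0.12, [0, 0, 0.1], 0],
  [0.2, [0, 0, 0], 0],
  [0.2, [0, 0, 0], 0],
  [0.2, [0, 0.4, 0], 0],
  [0.2, [0, 0.5, 0], 0],
  [0.2, [0, 0.5, 0], 0],
  [0.2, [0, 0.5, 0], 0],
  [0.17, [0, 0.2, 0], 0],
  [0.13, [0, 0, 0], 0],
  [0.12, [0, 0, 0], 0],
])

```text
time: 7.2
ee_pos: [0.6303, -0.0104, 0.2419]
orientation: [-0.0, 0.905, 0.425, 0.0]
ft_force: [-2.1, 1.2, 5.0]
grip_width: 0.0125
```

```bash
python3 -c "
from h import *
where(); o,L,Rr=pose()
"
```

```text
t 7.2 tcp [ 0.6303 -0.0104  0.2419] yaw(tool y) -39.66 tilt 0.04 w 0.0125 F [-2.07  1.17  5.04] T [0.48 0.87 0.06]
size [131.  88.] n 1477 origin [0.6084 0.0062 0.0031] pitch 6.3 roll -0.1 yaw -39.98 L [ 0.6825  0.0288 -0.0016] R [ 0.599  -0.0708 -0.0014]
```

carry_out([
  [0.12, [0.006, 0.34, 0], -0.0436],
  [0.12, [0.006, 0.34, 0], -0.0436],
  [0.12, [0.006, 0.34, 0], -0.0436],
  [0.12, [0.006, 0.34, 0], -0.0436],
])

```text
time: 7.58
ee_pos: [0.6412, -0.0181, 0.2422]
orientation: [-0.0, 0.864, 0.503, 0.0]
ft_force: [-3.8, 1.1, 8.8]
grip_width: 0.0126
```

```bash
python3 -c "
from h import *
where(); o,L,Rr=pose()
"
```

```text
t 7.5833 tcp [ 0.6412 -0.0181  0.2422] yaw(tool y) -29.56 tilt 0.04 w 0.0126 F [-3.78  1.06  8.85] T [ 0.69  1.49 -0.25]
size [131.  89.] n 1504 origin [ 0.6109 -0.0018  0.0044] pitch 7.7 roll -0.1 yaw -30.38 L [ 0.6801  0.033  -0.0015] R [ 0.6143 -0.0791 -0.0012]
```

carry_out([
  [0.12, [0.006, 0.36, -0.05], -0.0436],
  [0.12, [0.006, 0.36, 0], -0.0436],
  [0.12, [0.006, 0.36, 0], -0.0436],
  [0.12, [0.006, 0.36, 0], -0.0436],
  [0.12, [0.006, 0.36, 0], -0.0436],
  [0.12, [0.0, 0, 0], 0],
])

```text
time: 8.13
ee_pos: [0.6573, -0.0252, 0.2424]
orientation: [-0.001, 0.804, 0.595, -0.0]
ft_force: [-5.1, 1.6, 9.0]
grip_width: 0.0124
```

```bash
python3 -c "
from h import *
where(); o,L,Rr=pose(); M=(L+Rr)[:2]/2
x=np.array([.944,-.3305]);y=np.array([.3305,.944]); e=np.array([.6769,-.0389])-M; print('edge to go fwd %.1f left %.1f mm'%(1000*e@x,1000*e@y))
"
```

```text
t 8.1333 tcp [ 0.6573 -0.0252  0.2424] yaw(tool y) -17.05 tilt 0.12 w 0.0124 F [-5.1  1.6  9. ] T [ 0.82  2.03 -0.15]
size [131.  88.] n 1501 origin [ 0.6155 -0.0132  0.0058] pitch 9.9 roll -0.1 yaw -17.71 L [ 0.6752  0.036  -0.0016] R [ 0.6356 -0.0878 -0.0013]
edge to go fwd 24.6 left -5.2 mm
```

The second stride advanced the right corner 40 mm, with the left corner slipping back about 10 mm. Next I'll ease the pitch back under load and swing on the right corner.

carry_out([
  [0.12, [0, -0.3, 0], 0],
  [0.12, [0, -0.3, 0], 0],
  [0.12, [0, -0.2, 0], 0],
  [0.12, [0, 0, 0], 0],
])

```text
time: 8.52
ee_pos: [0.6491, -0.0226, 0.2423]
orientation: [-0.001, 0.805, 0.594, -0.0]
ft_force: [-3.4, 1.6, 5.1]
grip_width: 0.0125
```

```bash
cat >> h.py <<'E'
def togo():
    where(); o,L,Rr=pose(); M=(L+Rr)[:2]/2
    x=np.array([.944,-.3305]);y=np.array([.3305,.944]); e=np.array([.6769,-.0389])-M; print('edge to go fwd %.1f left %.1f mm'%(1000*e@x,1000*e@y))
E
python3 -c "
from h import *
togo()"
```

```text
t 8.5167 tcp [ 0.6491 -0.0226  0.2423] yaw(tool y) -17.16 tilt 0.1 w 0.0125 F [-3.35  1.64  5.11] T [ 0.61  1.54 -0.12]
size [131.  88.] n 1521 origin [ 0.6155 -0.0132  0.0043] pitch 7.8 roll -0.1 yaw -17.24 L [ 0.675   0.0364 -0.0016] R [ 0.6365 -0.0877 -0.0014]
edge to go fwd 24.4 left -5.5 mm
```

carry_out([
  [0.12, [-0.006, 0.36, 0], 0.0425],
  [0.12, [-0.006, 0.36, 0], 0.0425],
  [0.12, [-0.006, 0.36, 0], 0.0425],
  [0.12, [-0.006, 0.36, 0], 0.0425],
  [0.12, [-0.006, 0.36, 0], 0.0425],
  [0.12, [-0.006, 0.36, 0], 0.0425],
  [0.12, [-0.006, 0.36, 0], 0.0425],
  [0.12, [-0.006, 0.36, 0], 0.0425],
  [0.12, [0, 0, 0], 0],
])

```text
time: 9.32
ee_pos: [0.6754, -0.0359, 0.2424]
orientation: [-0.001, 0.894, 0.448, -0.0]
ft_force: [-4.5, 0.9, 8.1]
grip_width: 0.0127
```

```bash
python3 -c "
from h import *
togo()"
```

```text
t 9.3167 tcp [ 0.6754 -0.0359  0.2424] yaw(tool y) -36.79 tilt 0.09 w 0.0127 F [-4.5   0.93  8.12] T [0.93 1.83 0.21]
size [131.  88.] n 1382 origin [ 0.6343 -0.0073  0.0072] pitch 11.2 roll 0.0 yaw -35.51 L [ 0.706   0.0214 -0.001 ] R [ 0.6305 -0.0844 -0.0011]
edge to go fwd 10.6 left -4.1 mm
```

carry_out([
  [0.12, [-0.006, 0.4, 0], 0.05],
  [0.12, [0, 0, 0], 0],
  [0.12, [0, -0.4, 0], 0],
  [0.12, [0, -0.4, 0], 0],
  [0.12, [0, -0.4, 0], 0],
  [0.12, [0, 0, 0], 0],
])

```text
time: 9.87
ee_pos: [0.6687, -0.0301, 0.2428]
orientation: [-0.0, 0.904, 0.427, -0.0]
ft_force: [-5.1, 0.3, 7.0]
grip_width: 0.0123
```

```bash
python3 -c "
from h import *
togo()"
```

```text
t 9.8667 tcp [ 0.6687 -0.0301  0.2428] yaw(tool y) -39.46 tilt 0.06 w 0.0123 F [-5.08  0.25  7.  ] T [0.49 1.52 0.21]
size [132.  88.] n 1382 origin [ 0.6309 -0.0026  0.0067] pitch 10.6 roll -0.1 yaw -37.65 L [ 0.7037  0.0234 -0.0013] R [ 0.6243 -0.0796 -0.001 ]
edge to go fwd 15.7 left -5.9 mm
```

carry_out([
  [0.12, [0.006, 0.3, -0.05], -0.045],
  [0.12, [0.006, 0.3, -0.03], -0.045],
  [0.12, [0.006, 0.32, 0], -0.045],
  [0.12, [0.006, 0.32, 0], -0.045],
])

```text
time: 10.25
ee_pos: [0.6791, -0.0369, 0.2426]
orientation: [-0.001, 0.862, 0.507, -0.0]
ft_force: [-3.9, 3.6, 4.5]
grip_width: 0.0124
```

```bash
python3 -c "
from h import *
togo()"
```

```text
t 10.25 tcp [ 0.6791 -0.0369  0.2426] yaw(tool y) -29.06 tilt 0.16 w 0.0124 F [-3.9   3.61  4.53] T [ 1.16  1.5  -0.23]
size [132.  88.] n 1406 origin [ 0.6361 -0.0136  0.007 ] pitch 11.0 roll -0.1 yaw -29.20 L [ 0.7042  0.0228 -0.0013] R [ 0.6408 -0.0907 -0.001 ]
edge to go fwd 5.8 left -3.2 mm
```

carry_out([
  [0.12, [0.006, 0.24, 0], -0.045],
  [0.12, [0.0, 0.22, 0], -0.045],
  [0.12, [0.0, 0.22, 0], -0.045],
  [0.12, [0.0, 0.22, 0], -0.045],
  [0.12, [0, 0, 0], 0],
])

```text
time: 10.72
ee_pos: [0.6872, -0.0405, 0.2423]
orientation: [-0.002, 0.813, 0.582, -0.0]
ft_force: [-5.0, 3.8, 4.2]
grip_width: 0.0126
```

```bash
python3 -c "
from h import *
togo()"
```

```text
t 10.7167 tcp [ 0.6872 -0.0405  0.2423] yaw(tool y) -18.8 tilt 0.19 w 0.0126 F [-4.98  3.77  4.18] T [ 1.33  1.98 -0.22]
size [131.  88.] n 1417 origin [ 0.6397 -0.0238  0.0074] pitch 10.9 roll 0.2 yaw -18.93 L [ 7.003e-01  2.420e-02 -4.000e-04] R [ 0.6581 -0.0988 -0.0009]
edge to go fwd -1.7 left -2.3 mm
```

The tin is within about 2 mm of the goal and square. Now I'll loosen the jaws and let it lean back down on the rear finger.

carry_out([
  [0.15, [0, 0, 0], 0],
  [0.18, [0, 0, 0], 0],
  [0.2, [0, 0, 0], 0],
  [0.2, [0, -0.4, 0], 0],
  [0.2, [0, -0.5, 0], 0],
  [0.2, [0, -0.5, 0], 0],
  [0.2, [0, -0.5, 0], 0],
  [0.2, [0, -0.5, 0], 0],
])

```text
time: 11.43
ee_pos: [0.6645, -0.034, 0.2425]
orientation: [0.0, 0.814, 0.581, -0.0]
ft_force: [-0.9, -0.6, -0.0]
grip_width: 0.0173
```

```bash
python3 -c "
from h import *
togo()"
```

```text
t 11.4333 tcp [ 0.6645 -0.034   0.2425] yaw(tool y) -18.9 tilt 0.03 w 0.0173 F [-0.88 -0.62 -0.01] T [ 0.07  0.21 -0.01]
size [131.  88.] n 1519 origin [ 0.6313 -0.021   0.0044] pitch 7.9 roll -0.1 yaw -19.51 L [ 0.6927  0.0262 -0.0015] R [ 0.6493 -0.0963 -0.0013]
edge to go fwd 6.8 left -1.7 mm
```

carry_out([
  [0.17, [0, 0, -0.05], 0],
  [0.12, [0, 0, 0], 0],
  [0.12, [0, 0, 0], 0],
  [0.12, [0, 0, 0], 0],
])

```text
time: 11.82
ee_pos: [0.6651, -0.034, 0.243]
orientation: [-0.0, 0.814, 0.581, -0.0]
ft_force: [-2.9, 0.4, -0.5]
grip_width: 0.0125
```

```bash
python3 -c "
from h import *
togo()"
```

```text
t 11.8167 tcp [ 0.6651 -0.034   0.243 ] yaw(tool y) -18.89 tilt 0.04 w 0.0125 F [-2.95  0.37 -0.54] T [ 0.23  0.98 -0.08]
size [131.  88.] n 1501 origin [ 0.6329 -0.0214  0.0045] pitch 7.8 roll -0.0 yaw -19.31 L [ 0.6941  0.0261 -0.0013] R [ 0.6511 -0.0966 -0.0012]
edge to go fwd 5.3 left -2.0 mm
```

carry_out([
  [0.12, [0.05, 0.1, -0.03], 0],
  [0.12, [0.05, 0.1, 0], 0],
  [0.12, [0, 0.1, 0], 0],
])

```text
time: 12.12
ee_pos: [0.6683, -0.0342, 0.2431]
orientation: [-0.0, 0.814, 0.582, -0.0]
ft_force: [-3.4, 0.1, 0.1]
grip_width: 0.0126
```

```bash
python3 -c "
from h import *
togo()"
```

```text
t 12.1167 tcp [ 0.6683 -0.0342  0.2431] yaw(tool y) -18.88 tilt 0.05 w 0.0126 F [-3.42  0.08  0.1 ] T [0.04 1.21 0.08]
size [131.  88.] n 1510 origin [ 0.6328 -0.0215  0.0049] pitch 8.4 roll -0.1 yaw -18.74 L [ 0.6935  0.0265 -0.0014] R [ 0.6517 -0.0966 -0.0011]
edge to go fwd 5.3 left -2.3 mm
```

carry_out([
  [0.12, [0, 0.05, -0.06], 0.01],
  [0.12, [0, 0.05, 0], 0],
])

```text
time: 12.33
ee_pos: [0.6696, -0.0343, 0.2431]
orientation: [-0.0, 0.817, 0.577, 0.0]
ft_force: [2.3, 0.6, -9.0]
grip_width: 0.0117
```

```bash
python3 -c "
from h import *
togo()"
```

```text
t 12.3333 tcp [ 0.6696 -0.0343  0.2431] yaw(tool y) -19.5 tilt 0.02 w 0.0117 F [ 2.26  0.55 -9.04] T [-0.06 -0.56  0.03]
size [131.  88.] n 1577 origin [ 0.6621 -0.0304  0.0016] pitch 1.7 roll -0.0 yaw -19.21 L [7.236e-01 1.700e-02 3.000e-04] R [ 6.808e-01 -1.058e-01  3.000e-04]
edge to go fwd -25.7 left -3.2 mm
```

The small lift freed the edge, and the tin straightened in the grip and slid 31 mm forward, so it is now 26 mm too far. I'll set its weight back on the table and draw it back along the bench with a light hold.

carry_out([
  [0.12, [0, 0, 0.06], 0],
  [0.12, [0, 0, 0], 0],
])

```text
time: 12.55
ee_pos: [0.6692, -0.0343, 0.2426]
orientation: [-0.0, 0.816, 0.577, -0.0]
ft_force: [-0.6, -0.0, -9.7]
grip_width: 0.0121
```

```bash
python3 -c "
from h import *
togo()"
```

```text
t 12.55 tcp [ 0.6692 -0.0343  0.2426] yaw(tool y) -19.46 tilt 0.06 w 0.0121 F [-0.58 -0.02 -9.69] T [ 0.04  0.05 -0.09]
size [131.  88.] n 1584 origin [ 0.6628 -0.0306  0.0008] pitch 1.5 roll 0.1 yaw -19.50 L [ 7.246e-01  1.650e-02 -2.000e-04] R [ 6.812e-01 -1.060e-01 -4.000e-04]
edge to go fwd -26.4 left -3.1 mm
```

carry_out([
  [0.12, [0, 0, 0.08], 0],
  [0.12, [0, 0, 0.06], 0],
  [0.12, [0, 0, 0], 0],
])

```text
time: 12.85
ee_pos: [0.6692, -0.0343, 0.2417]
orientation: [-0.0, 0.816, 0.577, -0.0]
ft_force: [-0.0, 0.1, -8.8]
grip_width: 0.0119
```

```bash
python3 -c "
from h import *
togo()"
```

```text
t 12.85 tcp [ 0.6692 -0.0343  0.2417] yaw(tool y) -19.45 tilt 0.02 w 0.0119 F [-0.01  0.11 -8.79] T [-0.03 -0.01  0.  ]
size [131.  88.] n 1604 origin [ 6.637e-01 -3.150e-02 -1.000e-04] pitch 1.2 roll -0.1 yaw -19.21 L [ 0.7252  0.0159 -0.0011] R [ 0.6824 -0.1068 -0.0009]
edge to go fwd -27.6 left -2.7 mm
```

carry_out([
  [0.12, [0, 0, 0.05], 0],
  [0.12, [-0.03, -0.3, 0], 0],
  [0.12, [-0.03, -0.3, 0], 0],
  [0.12, [-0.03, -0.3, 0], 0],
  [0.12, [-0.03, -0.3, 0], 0],
])

```text
time: 13.32
ee_pos: [0.6572, -0.0313, 0.2416]
orientation: [-0.0, 0.816, 0.578, -0.0]
ft_force: [0.8, -0.4, -8.7]
grip_width: 0.0123
```

```bash
python3 -c "
from h import *
togo()"
```

```text
t 13.3167 tcp [ 0.6572 -0.0313  0.2416] yaw(tool y) -19.45 tilt 0.0 w 0.0123 F [ 0.78 -0.38 -8.69] T [-0.02 -0.09  0.  ]
size [131.  88.] n 1620 origin [ 6.507e-01 -2.800e-02 -3.000e-04] pitch 1.4 roll -0.1 yaw -19.32 L [ 0.7123  0.0192 -0.0014] R [ 0.6693 -0.1034 -0.0013]
edge to go fwd -14.2 left -1.6 mm
```

carry_out([
  [0.12, [-0.04, -0.3, 0.03], 0],
  [0.12, [-0.04, -0.3, 0], 0],
  [0.12, [-0.04, -0.3, 0], 0],
  [0.12, [-0.04, -0.3, 0], 0],
  [0.12, [0, -0.2, 0], 0],
  [0.12, [0, 0, 0], 0],
])

```text
time: 13.87
ee_pos: [0.6435, -0.0281, 0.2414]
orientation: [0.0, 0.816, 0.578, -0.0]
ft_force: [-0.3, -0.2, -7.0]
grip_width: 0.0125
```

```bash
python3 -c "
from h import *
togo()"
```

```text
t 13.8667 tcp [ 0.6435 -0.0281  0.2414] yaw(tool y) -19.44 tilt 0.01 w 0.0125 F [-0.33 -0.16 -6.97] T [-0.06 -0.04 -0.  ]
size [131.  87.] n 1589 origin [ 6.377e-01 -2.500e-02 -4.000e-04] pitch 1.2 roll -0.1 yaw -19.84 L [ 0.6998  0.0217 -0.0014] R [ 0.6556 -0.1006 -0.0012]
edge to go fwd -0.9 left 0.2 mm
```

Within 1 mm. I'll lower the remaining degree, open the gripper and rise clear.

carry_out([
  [0.12, [0, 0, 0.07], 0],
  [0.15, [0, 0, 0], 0],
  [0.18, [0, -0.2, 0], 0],
  [0.2, [0, -0.2, 0], 0],
  [0.25, [0, -0.1, 0], 0],
  [0.3, [0, 0, 0], 0],
  [0.4, [0, 0, 0], 0],
  [0.5, [0, 0, 0], 0],
])

```text
time: 14.58
ee_pos: [0.6395, -0.0267, 0.2408]
orientation: [0.0, 0.816, 0.577, 0.0]
ft_force: [0.6, -0.1, -0.7]
grip_width: 0.0424
```

carry_out([
  [0.5, [0, 0, -0.5], 0],
  [0.5, [0, 0, -1], 0],
  [0.6, [0, 0, -2], 0],
  [0.8, [0, 0, -2.5], 0],
  [0.8, [0, -4, -2.5], 0],
  [0.8, [0, -4, 0], 0],
  [0.8, [0, -4, 0], 0],
  [0.8, [0, 0, 0], 0],
])

```text
time: 15.25
ee_pos: [0.5244, 0.0157, 0.3239]
orientation: [0.0, 0.815, 0.58, -0.001]
ft_force: [0.4, -0.8, 0.5]
grip_width: 0.0681
```

```bash
python3 - <<'E'
from h import *
togo2=env.read_state()['ee_pos']; print(togo2)
o,L,Rr=pose('fin',guess=np.array([.64,-.025]))
x=np.array([.944,-.3305]);y=np.array([.3305,.944]); e=o[:2]-np.array([.6368,-.0249]); print('off centre fwd %.1f left %.1f'%(1000*e@x,1000*e@y))
p,d=env.camera('top'); xs,ys,P=cloud('top',d); h=cv2.cvtColor(p,cv2.COLOR_RGB2HSV)[ys,xs]
m=(P[:,2]>.092)&(P[:,2]<.108)&(h[:,1]<60)&(np.hypot(P[:,0]-.581,P[:,1]+.205)<.1); print('low',rect(P[m]),m.sum())
m=(P[:,2]<.015)&(h[:,1]<70)&(h[:,2]>140)&(np.hypot(P[:,0]-.637,P[:,1]+.025)<.13); print('tape',rect(P[m]),m.sum())
p,d=env.camera('scene'); cv2.imwrite('pics/finscene.png',p[:,:,::-1])
E
```

```text
[0.52444137 0.01565408 0.32394267]
size [30. 19.] n 31 origin [0.6704 0.2098 0.0918] pitch 43.1 roll 31.1 yaw -84.68 L [0.7456 0.1911 0.0964] R [0.6349 0.1808 0.0292]
off centre fwd -45.8 left 232.7
low (array([ 0.60644525, -0.26454895]), (17.283071517944336, 8.284482955932617), 29.582904815673828) 19
tape (array([ 0.6389278 , -0.00697343]), (149.24832153320312, 139.47032165527344), 72.0186767578125) 480
```

View pics/fin.png

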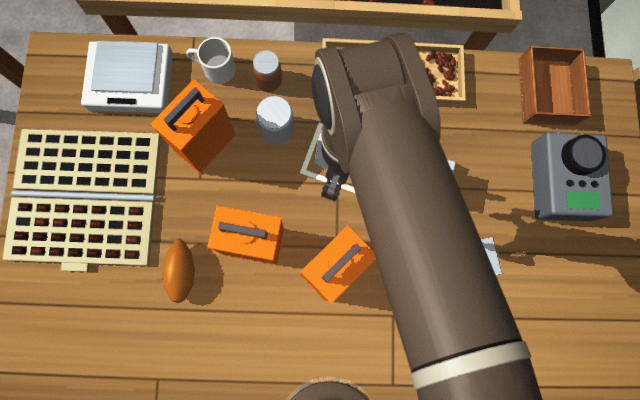

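View pics/finscene.png

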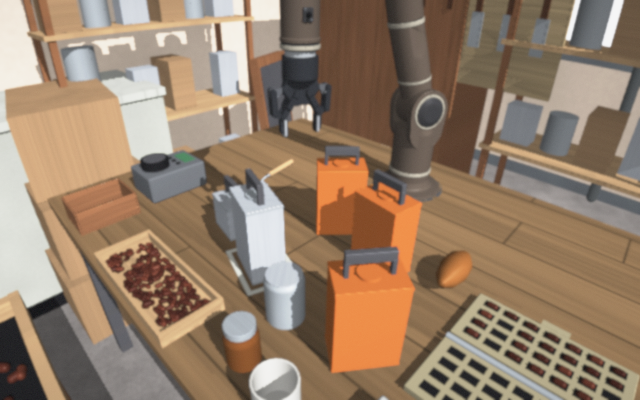

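The scene picture shows the tin standing upright inside the tape at (260,235), but the arm hides it in the top view. I'll back the arm off for the final check.

carry_out([
  [0.8, [-3.5, 0, 0], 0],
  [0.8, [-3.5, 0, 0], 0],
  [0.8, [-3.5, 0, 0], 0],
  [0.8, [-3.5, 0, 0], 0],
  [0.8, [-3.5, 0, 0], 0],
  [0.8, [-3.5, 0, 0], 0],
  [0.8, [-3.5, 0, 0], 0],
  [0.8, [-3.5, 0, 0], 0],
  [0.8, [-3.5, 0, 0], 0],
  [0.8, [-3.5, 0, 0], 0],
])

```text
time: 16.23
ee_pos: [0.4138, -0.3212, 0.3228]
orientation: [0.0, 0.817, 0.577, 0.0]
ft_force: [0.7, -0.3, 0.2]
grip_width: 0.0679
```

carry_out([
  [0.8, [-3.5, 0, 0], 0],
  [0.8, [-3.5, 0, 0], 0],
  [0.8, [-3.5, 0, 0], 0],
  [0.8, [-3.5, 0, 0], 0],
  [0.8, [-3.5, 0, 0], 0],
  [0.8, [-3.5, 0, 0], 0],
  [0.8, [0, 0, 0], 0],
])

```text
time: 16.82
ee_pos: [0.3387, -0.5246, 0.321]
orientation: [-0.0, 0.819, 0.573, -0.002]
ft_force: [-1.6, 0.6, -0.9]
grip_width: 0.0683
```

```bash
python3 - <<'E'
from h import *
o,L,Rr=pose('fin2',guess=np.array([.64,-.025]))
x=np.array([.944,-.3305]);y=np.array([.3305,.944]); e=o[:2]-np.array([.6368,-.0249]); print('off centre fwd %.1f left %.1f'%(1000*e@x,1000*e@y))
p,d=env.camera('top'); xs,ys,P=cloud('top',d); h=cv2.cvtColor(p,cv2.COLOR_RGB2HSV)[ys,xs]
m=(P[:,2]>.092)&(P[:,2]<.108)&(h[:,1]<60)&(np.hypot(P[:,0]-.581,P[:,1]+.205)<.1); print('low',rect(P[m]),m.sum())
m=(P[:,2]<.015)&(h[:,1]<70)&(h[:,2]>140)&(np.hypot(P[:,0]-.637,P[:,1]+.025)<.13); print('tape',rect(P[m]),m.sum())
c=cv2.resize(p[100:230,230:480],(750,390),interpolation=cv2.INTER_CUBIC); cv2.imwrite('pics/crop2.png',c[:,:,::-1])
E
```

```text
size [131.  88.] n 1819 origin [ 0.6376 -0.0248 -0.0015] pitch -0.1 roll 0.0 yaw -19.53 L [ 0.6994  0.0222 -0.0014] R [ 0.656  -0.1003 -0.0014]
off centre fwd 0.8 left 0.3
low (array([ 0.58158942, -0.20550189]), (113.09050750732422, 88.13272857666016), 78.47294616699219) 1442
tape (array([ 0.66193195, -0.03282269]), (183.24520874023438, 201.06979370117188), 72.12540435791016) 849
```

View pics/crop2.png

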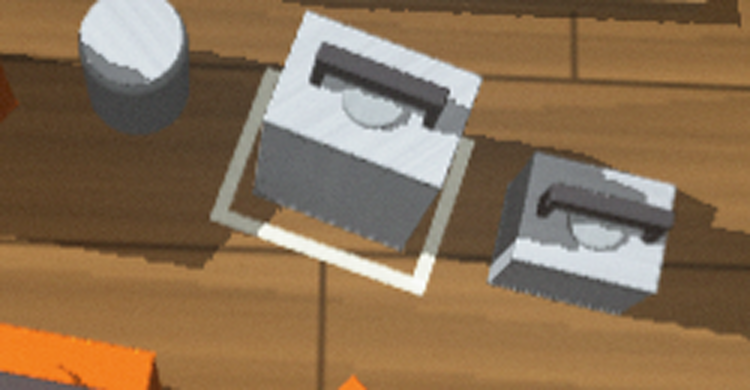

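The crop shows the tin standing flat, centred and square in the tape, with an even margin on each side, and the low tin and can unmoved. I'll hand it in.

```bash
python3 -c "
from h import *
print(env.finish_job())"
```

```text
the job is handed in; nothing more can be done
None
```

The tall tin now stands flat, centred and square in the tape, but I did not manage to walk it the whole way. I handed the job in at about 17 s of robot time.

**How it moved:** The tool cannot tilt, so I held only the top few millimetres of the handle bar and tipped the tin 8–13° onto its leading edge. I then swung it in four strides on alternate corners: right, left, right, left. The swinging corner moved about 3.5–4 cm in each stride.

**Final check (top camera):**

| Check | Result |
|---|---|
| Offset from the tape's centre | 0.8 mm forward, 0.3 mm left |
| Yaw against the tape | 0.2° |
| Pitch | −0.1° |
| Low tin | moved less than 1 mm (within measuring noise) |
| Arm | clear of everything |

The final tape fit (183 × 201 mm) was spoiled by other pale pixels. I used the first fit for the tape's centre and yaw, and checked the margins by eye.

**What did not go as asked:**
- **Pivot slip:** the standing corner slipped back about 7–13 mm in the first three strides, and in the last stride mostly in its second half.
- **Slides:** after the first stride the edge slid forward about 21 mm, then about 16 mm, while I was tipping the tin again. It also slid back 8 mm when I loosened the grip at the end.
- **Lifts:** correcting that, I lifted slightly too hard. The tin straightened in the grip, slid about 31 mm forward and hung 1–2 mm off the table for about half a second. This broke the rule that both corners must never leave the table. It may also have been nearly unloaded once earlier, after the first stride.
- **Drag back:** I then drew it about 27 mm back along the table into place while gripping the handle. That part was a slide, not a walk.

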